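# Sort the loose parts into the instrument case

### The arm

A 7-joint arm with a two-finger parallel gripper is mounted at the origin on the work surface. World frame = base frame: x ahead of the robot, y to its left, z up, the work surface at z = 0. Lengths are in m, angles in rad, forces in N, time in s.
With the tool pointing down it reaches from about 0.4 to 0.875 m from the base axis. Payload 19.3 kg.
Tool frame: the origin (TCP) lies at the very end of the fingers, on their centre line; the grasp point (between the pads) lies 19 mm behind it; z points along the fingers, y is the line along which they close (so a half turn about z gives the same grasp; the last joint's range is limited). The gripper opens to 85 mm and grips with 20 to 120 N. Pads are 22 mm wide; open, the fingers measure 114 mm over their backs; the gripper's body (76 mm by 85 mm) begins 54 mm behind the grasp point. The pads swing forward as they close: fully open they stand 13 mm farther back than shut.
Start: joints at [1.117, 0.521, -0.036, 1.599, 0.021, 1.021, -0.113], TCP at [0.234, -0.58, 0.231] pointing down, gripper open.
Joint ranges: [-2.91, 2.91], [-0.3, 2.13], [-1.5, 1.42], [0.17, 2.43], [-1.26, 4.41], [0.16, 1.93], [-2.52, 2.52]. Speed limits (rad/s): [1.89, 1.89, 2.39, 2.39, 3.01, 3.01, 3.01].

### API

Orientations are given as [roll, pitch, yaw] about the fixed x, y, z axes, in that order (R = Rz(yaw) Ry(pitch) Rx(roll)).
In Python, from workcell import bot gives the robot as it stands. The module is installed in compiled form; this text tells all that it offers.
- The arm moves only by the tool apply_moves, never from a script. Its arguments are lists of equal length, an entry for each row: "claw": the finger opening in m, from 0 to 0.0854; "xyz": the shift along the tool's x, y, z in m, a list of three; "twist": the turn, a rotation vector about the tool's x, y, z in rad, a list of three. A call has 1 to 20 rows; each row shifts and turns the commanded pose from where the row before left it, along the tool's axes as they then stand; what a row does not reach is not made up. A row lasts 1/10 s, in which the tool goes at most 50 mm and 8.59 degrees, less where a joint would pass 70% of its speed; a pose out of reach is approached as far as the arm can. A call with a gripper value outside its range is refused whole. The fingers move at their own pace and stop on an object; "force" is the grip in N (left out, the last holds). Time passes only in rows, so rows that do not move let the fingers close. It gives the time, the measured TCP pose, the force, the opening and the grip force at its end, in the units of the state.
- bot.observe(): the state, without advancing time (a new reading comes with each control period).
- bot.grab_frame(name): name is "scene" or "side" or "wrist"; returns a dict with "img" (384x512x3 uint8, red, green, blue), "vfov" (degrees; the focal length in pixels is half the picture's height over the tangent of half this angle, whatever the lens; pixels are square), "cx", "cy" (the principal point, pixels), "view" (4x4, takes a point from world to camera coordinates). Camera axes: x right, y up, looking along -z (the intrinsics and any distortion apply to the point x, -y, -z); pixel columns grow to the right and rows downward; lengths in m; the calibration is good to about 2 mm. A picture is of the moment at which its call begins. There is no depth.
- bot.job_done(): hands the job in; it is judged then, once.
Trained networks look in the newest picture that a camera, given by its name, has taken for a name from the list of things; names that differ only in an ending like _2 or _b are one class to them, and where a whole thing is asked for, a point or a joint stands for the part that bears it (a point fixed in the world has none). Each returns a list of dicts, best first, with "score" (0 to 1); they miss things now and then, are a little off and sometimes report something else, mostly with a low value. They report only what shows in the picture. A call takes as long as a camera call. They do not tell look-alikes from the thing itself.
- bot.find_in(camera, query): "position" ([x, y, z] in m, in world coordinates, good to about 4 mm: the middle of the surface that is visible of it).
The state is a dict: "clock": time; "qpos": joint angles; "qd": joint speeds; "joint_efforts": joint torques, N m; "position": TCP position; "tool_rot": TCP orientation; "force": force on the tool from outside, world axes, zero at the start; "moment": the same for the moment, N m; "grip_width": finger opening in m; "finger_force": force on a finger pad.
Only numpy, scipy, OpenCV 4.12 (cv2) and the standard library are available. Lean on these libraries where they do the work, as an engineer would, in place of code of your own. Each camera call takes 0.05 s, during which the arm holds its last target. There are 200 camera calls.

### The job

Sort the four loose parts on the bench into the coloured trays of the open olive case: the heavy copper cold-finger block goes into the green tray first, then the silver fiber connector into the yellow tray and the blue lens mount into the white tray in either order, and the black glass viewport flange into the red tray last. Set each part down, do not drop it, so that it stands on the tray's floor the same way up as it stands on the bench, and leave the tape roll and the amber bottle where they are.

Things in the scene. Friction and masses are not known exactly. Their poses are not given: they have to be found in the camera images.
- copper_block: polished copper cold-finger block, about 0.45 kg: a square foot 54 x 54 x 8 mm with a square post 28 x 28 mm rising from its middle to 42 mm above the bench. Origin at the centre of its underside, x and y along its sides, z up. Gripped by the post.
- connector: silver twist-lock fiber connector body, standing on end: knurled ring 38 mm across and 16 mm high at the bottom, above it a round barrel 30 mm across up to 50 mm, with two tiny lugs and a white ferrule on top (look only). About 0.12 kg. Origin at the centre of its underside, z up. Gripped by the barrel.
- lens_mount: blue lens mount, standing: a foot 46 x 46 x 8 mm, on its middle an upright plate 16 mm thick along x, 40 mm wide along y, up to 54 mm high, with a lens in its faces that look to +x and -x. About 0.13 kg. Origin at the centre of its underside, z up. Gripped by the plate's two side edges (across its y, 40 mm).
- viewport: black vacuum viewport flange, lying flat with the glass window up: disc 70 mm across and 13 mm thick, on it a round collar 40 mm across that reaches to 33 mm, glazed on top. About 0.3 kg. Origin at the centre of its underside, z up. Gripped by the collar.
- tray_green: green plastic tray, square, 98 x 98 mm outside, 92 x 92 mm inside, 18 mm high, floor 3 mm thick; fixed. Origin at the centre of its underside, 45 mm above the bench; x and y along its sides, z up. It and the three others lie in the open olive case as a 2 x 2 block, 106 mm between centres, all turned alike, places shuffled.
- tray_yellow: yellow plastic tray, square, 98 x 98 mm outside, 92 x 92 mm inside, 18 mm high, floor 3 mm thick; fixed. Origin at the centre of its underside, 45 mm above the bench; x and y along its sides, z up. The olive case around the trays: base 230 x 230 mm, centred on the 2 x 2 tray block and turned with it, rim 70 mm above the bench.
- tray_white: white plastic tray, square, 98 x 98 mm outside, 92 x 92 mm inside, 18 mm high, floor 3 mm thick; fixed. Origin at the centre of its underside, 45 mm above the bench; x and y along its sides, z up. The olive case's open lid, 230 x 230 mm and 70 mm high, lies flat beyond the trays on the +y side.
- tray_red: red plastic tray, square, 98 x 98 mm outside, 92 x 92 mm inside, 18 mm high, floor 3 mm thick; fixed. Origin at the centre of its underside, 45 mm above the bench; x and y along its sides, z up. The case's lever latch stands out 13 mm on its -y side.
- tape_roll: roll of amber-yellow tape lying flat among the parts, ring 56 mm across, hole 38 mm, 18 mm high; loose, to be left alone. Origin at the centre of its underside.
- bottle: amber solvent bottle with white cap, 56 mm across, 110 mm high; loose, to be left alone. Origin at the centre of its underside.
There are look-alikes about, which are no part of the job. There is more than one size of the lens_mount; the job needs the larger. There is more than one size of the viewport; the job needs the smaller.

How it is judged:
By the outcome, as a careful person would: the job done as asked, in the order asked, and still so for the second after the job is handed in, with the robot touching nothing.
It also fails if it takes over 106 s, if anything falls off the work surface, if the arm or the gripper's body presses on something with over 40 N, if the wrist force passes 120 N, or if a joint passes its speed limit or range.

## Working session

There is one attempt and no reset: what is moved stays moved. The work goes in short steps, Python scripts to look and compute and a tool call to move; the robot and the scene stay as the last step left them, time stands still between calls to the robot, and variables do not carry over. Pictures are saved under pics/ and viewed, at most 14 in all, crops included, and the job is handed in when it is done.

Besides the shell and the picture viewer there is one more tool, called after "Call:" as name(argument=value, ...), one argument or row to a line, values as JSON. apply_moves: Moves the arm, as the interface text tells. Its arguments: {"type":"object","properties":{"claw":{"type":"array"},"xyz":{"type":"array"},"twist":{"type":"array"},"force":{"type":"number"}},"required":["claw","xyz","twist"]}

```bash
mkdir -p pics; cat > h.py <<'E'
from workcell import bot
import numpy as np, cv2
def save(n,f):
    cv2.imwrite(f'pics/{n}.png',f['img'][:,:,::-1])
def ray(f,u,v):
    F=192/np.tan(np.radians(f['vfov'])/2); V=np.array(f['view'])
    d=np.array([(u-f['cx'])/F,-(v-f['cy'])/F,-1.]); R=V[:3,:3]; return -R.T@V[:3,3], R.T@d
def at(f,u,v,z):
    o,d=ray(f,u,v); return (o+d*(z-o[2])/d[2])
def px(f,p):
    F=192/np.tan(np.radians(f['vfov'])/2); V=np.array(f['view']); c=V[:3,:3]@p+V[:3,3]
    return f['cx']+F*c[0]/-c[2], f['cy']-F*c[1]/-c[2]
E
python3 - <<'E'
from h import *
np.set_printoptions(precision=4,suppress=True)
s=bot.observe(); print({k:np.round(v,4) for k,v in s.items()})
for c in ('scene','side'):
    f=bot.grab_frame(c); save(c+'0',f); print(c,f.keys(),f['vfov'],f['cx'],f['cy'],ray(f,256,192))
    for q in 'copper_block connector lens_mount viewport tray_green tray_yellow tray_white tray_red tape_roll bottle'.split():
        for r in bot.find_in(c,q): 
            if r['score']>.3: print(q,round(r['score'],2),np.round(r['position'],3),np.round(px(f,np.array(r['position']))))
E
```

```text
{'clock': np.float64(0.0), 'qpos': array([ 1.1168,  0.522 , -0.0363,  1.6   ,  0.0212,  1.0211, -0.1128]), 'qd': array([ 0.0001,  0.0016, -0.0014,  0.0009,  0.0003, -0.0009, -0.0008]), 'joint_efforts': array([ -0.0003, -92.7119,   1.9796, -36.9945,   0.0177,   0.008 ,
        -0.0002]), 'position': array([ 0.2339, -0.5792,  0.2307]), 'tool_rot': array([-3.1405,  0.0001,  0.3838]), 'force': array([0.3731, 0.4851, 0.1855]), 'moment': array([-0.0161,  0.0267, -0.0262]), 'finger_force': np.float64(0.0), 'grip_width': np.float64(0.0855)}
scene dict_keys(['img', 'vfov', 'cx', 'cy', 'view']) 52.80893627165898 255.118779849866 196.9040222261142 (array([ 1.3532, -0.2352,  0.5951]), array([-0.8366,  0.1672, -0.5218]))
copper_block 0.79 [ 0.458 -0.09   0.01 ] [244. 201.]
connector 0.87 [ 0.644 -0.105  0.028] [250. 237.]
lens_mount 0.85 [ 0.668 -0.366  0.019] [135. 258.]
lens_mount 0.71 [ 0.606 -0.297  0.019] [167. 238.]
viewport 0.85 [ 0.492 -0.276  0.012] [176. 213.]
viewport 0.79 [ 0.426 -0.396  0.018] [131. 201.]
tray_green 0.88 [0.456 0.271 0.048] [367. 180.]
tray_yellow 0.97 [0.552 0.27  0
[... 418 characters left out ...]
 0.009] [278. 206.]
connector 0.84 [ 0.632 -0.094  0.033] [200. 194.]
connector 0.61 [0.462 0.271 0.05 ] [276. 342.]
connector 0.5 [ 0.474 -0.266  0.009] [264. 152.]
lens_mount 0.75 [ 0.659 -0.363  0.02 ] [199. 127.]
lens_mount 0.73 [ 0.583 -0.292  0.026] [224. 141.]
viewport 0.82 [ 0.41  -0.379  0.011] [285. 125.]
viewport 0.6 [ 0.474 -0.265  0.01 ] [264. 152.]
tray_green 0.76 [0.463 0.266 0.048] [275. 340.]
tray_yellow 0.89 [0.572 0.266 0.05 ] [214. 339.]
tray_white 0.68 [0.567 0.158 0.047] [221. 286.]
tray_red 0.75 [0.462 0.16  0.045] [274. 287.]
tray_red 0.52 [ 0.588 -0.293  0.025] [222. 141.]
tape_roll 0.66 [ 0.543 -0.199  0.018] [238. 167.]
bottle 0.9 [ 0.532 -0.445  0.061] [243.  97.]
```

View pics/scene0.png

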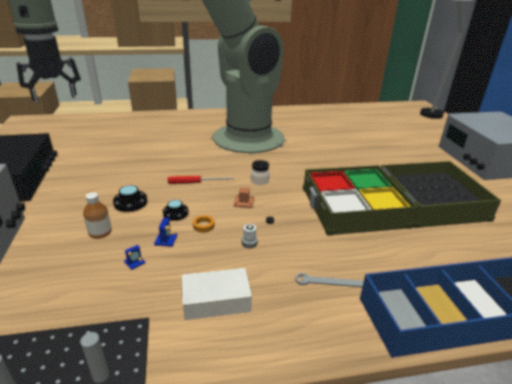

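View pics/side0.png

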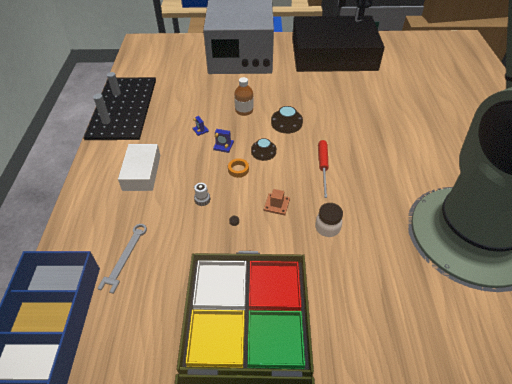

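The larger lens mount is the one at side pixel (223,141), scene (165,237). The smaller viewport is at side (263,149), scene (175,211). The trays are red and white near the parts, and green and yellow beyond them. I'll move over the cluster for a wrist view.

Call:
apply_moves(
  claw=[0.085, 0.085, 0.085, 0.085, 0.085, 0.085, 0.085, 0.085, 0.085, 0.085, 0.085, 0.085, 0.085, 0.085, 0.085],
  xyz=[
    [0.0385, -0.018, -0.008],
    [0.0385, -0.018, -0.008],
    [0.0385, -0.018, -0.008],
    [0.0385, -0.018, -0.008],
    [0.0385, -0.018, -0.008],
    [0.0385, -0.018, -0.008],
    [0.0385, -0.018, -0.008],
    [0.0385, -0.018, -0.008],
    [0.0385, -0.018, -0.008],
    [0.0385, -0.018, -0.008],
    [0, 0, 0],
    [0, 0, 0],
    [0, 0, 0],
    [0, 0, 0],
    [0, 0, 0],
  ],
  twist=[
    [0, 0, 0],
    [0, 0, 0],
    [0, 0, 0],
    [0, 0, 0],
    [0, 0, 0],
    [0, 0, 0],
    [0, 0, 0],
    [0, 0, 0],
    [0, 0, 0],
    [0, 0, 0],
    [0, 0, 0.128],
    [0, 0, 0.128],
    [0, 0, 0.128],
    [0, 0, 0],
    [0, 0, 0],
  ],
  force=60,
)

```text
clock: 2.6
position: [0.5237, -0.2684, 0.3113]
tool_rot: [3.142, -0.0, 0.004]
force: [1.4, -0.1, -0.6]
grip_width: 0.0851
finger_force: 0.0
```

```bash
cat >> h.py <<'E'
np.set_printoptions(precision=4,suppress=True)
def look(n,qs,thr=.3):
    s=bot.observe(); print(s['clock'],s['position'],s['tool_rot'],s['grip_width'])
    f=bot.grab_frame('wrist'); save(n,f); import pickle; pickle.dump(f,open(f'pics/{n}.pkl','wb')); print(f['vfov'],f['cx'],f['cy'],ray(f,256,192))
    for q in qs.split():
        for r in bot.find_in('wrist',q):
            if r['score']>thr: print(q,round(r['score'],2),np.round(r['position'],3),np.round(px(f,np.array(r['position']))))
    return f
E
python3 -c "
from h import *
look('w1','copper_block connector lens_mount viewport tape_roll')"
```

```text
2.6 [ 0.5237 -0.2684  0.3113] [ 3.1416 -0.      0.0039] 0.08507910621160117
70.42844674663931 254.50614171294993 190.67834566509143 (array([ 0.5948, -0.2687,  0.4537]), array([-0.283 , -0.0078, -0.9591]))
copper_block 0.59 [ 0.453 -0.099  0.009] [155. 198.]
connector 0.77 [ 0.633 -0.107  0.047] [138.  83.]
lens_mount 0.79 [ 0.585 -0.301  0.018] [275. 119.]
lens_mount 0.76 [ 0.659 -0.368  0.004] [320.  68.]
viewport 0.84 [ 0.417 -0.392  0.018] [326. 220.]
viewport 0.56 [ 0.481 -0.276  0.012] [259. 183.]
tape_roll 0.94 [ 0.55  -0.211  0.022] [217. 141.]
```

View pics/w1.png

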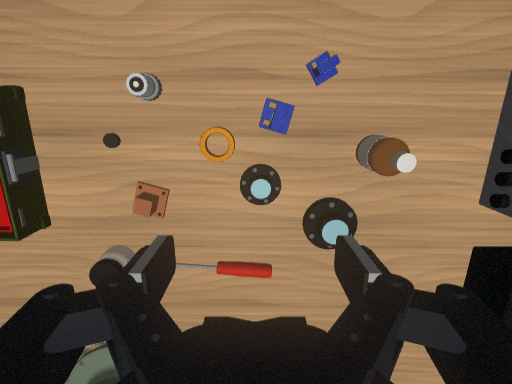

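Wrist view: copper (150,200), connector (143,86), large lens mount (277,116), small viewport (260,185), tape (217,145). I'll take an enlarged crop to get the edges and yaw angles.

```bash
python3 -c "
from h import *
im=cv2.imread('pics/w1.png')
a=cv2.resize(im[170:230,120:180],None,fx=6,fy=6,interpolation=2)
b=cv2.resize(im[85:145,245:305],None,fx=6,fy=6,interpolation=2)
cv2.imwrite('pics/c1.png',np.hstack([a,b]))
import pickle
f=pickle.load(open('pics/w1.pkl','rb'))
hsv=cv2.cvtColor(im,cv2.COLOR_BGR2HSV)
for n,(x0,y0,x1,y1),m in (('cop',(125,172,180,225),(hsv[...,0]<14)&(hsv[...,1]>105)),('lens',(250,90,305,145),(hsv[...,0]>100)&(hsv[...,0]<140)&(hsv[...,1]>120))):
    k=np.zeros(m.shape,np.uint8);k[y0:y1,x0:x1]=m[y0:y1,x0:x1]*255
    c=max(cv2.findContours(k,0,2)[0],key=cv2.contourArea);r=cv2.minAreaRect(c);B=cv2.boxPoints(r)
    P=np.array([at(f,u,v,.008)[:2] for u,v in B]);print(n,r,P.tolist(),P.mean(0),[np.degrees(np.arctan2(*(P[i+1]-P[i])[::-1])) for i in range(3)],np.linalg.norm(P[1]-P[0]),np.linalg.norm(P[2]-P[1]))
"
```

```text
cop ((150.1923065185547, 200.03846740722656), (32.947513580322266, 32.55527877807617), 11.309932708740234) [[0.4248722611925808, -0.05399008674719205], [0.48235079753427873, -0.07182021069081002], [0.47120167884337316, -0.1253595506526096], [0.41291436246218116, -0.10927449165806022]] [ 0.4478 -0.0901] [np.float64(-17.234146481542638), np.float64(-101.76325243651338), np.float64(164.572541306176)] 0.06018052392451122 0.054687875906173654
lens ((276.1415100097656, 115.75471496582031), (28.708354949951172, 29.12043571472168), 15.945395469665527) [[0.5734553233781952, -0.27549489010087835], [0.6158282669738587, -0.2876049402823362], [0.6042873434115398, -0.33097877600242537], [0.5612485451334733, -0.3199891237076421]] [ 0.5887 -0.3035] [np.float64(-15.949764835823657), np.float64(-104.90004715016666), np.float64(165.67600156214897)] 0.044069486772127416 0.044882987219486324
```

View pics/c1.png

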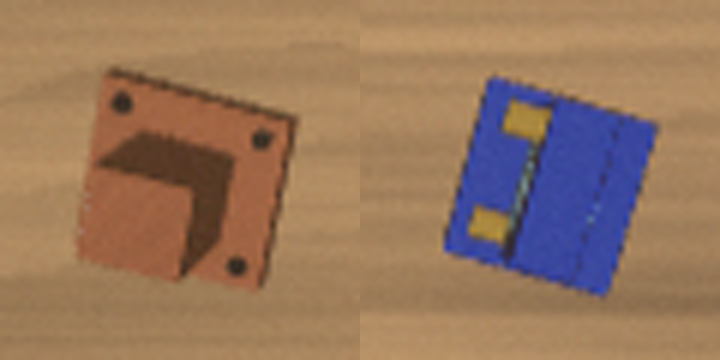

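```bash
python3 -c "
from h import *
import pickle
f=pickle.load(open('pics/w1.pkl','rb'))
for n,u,v,z in (('cop',142.8,207,.042),('cop foot c',120+188/6,170+178/6,.008),('lens foot',245+190/6,85+186/6,.008),('vp disc',260.5,184.5,.008),('vp collar',261,188,.033),('conn top',136,84.5,.05)): print(n,at(f,u,v,z))
P=[at(f,120+u/6,170+v/6,z)[:2] for u,v,z in ((98,165,.042),(190,187,.042),(180,280,.042),(78,258,.042),(108,70,.008),(298,118,.008),(262,288,.008))]
for i,j in ((0,1),(1,2),(2,3),(4,5),(5,6)): d=P[j]-P[i];print(np.degrees(np.arctan2(d[1],d[0]))%90-90,np.linalg.norm(d))
print((P[4]+P[6])/2)
"
```

```text
cop [ 0.4478 -0.0907  0.042 ]
cop foot c [ 0.449  -0.0922  0.008 ]
lens foot [ 0.5887 -0.3043  0.008 ]
vp disc [ 0.4766 -0.2799  0.008 ]
vp collar [ 0.4774 -0.2801  0.033 ]
conn top [ 0.6307 -0.1047  0.05  ]
-14.339679075211862 0.02444804626197578
-11.513854011333876 0.026993072437999005
-13.166067402516276 0.027473310952504458
-14.883331449371767 0.05409250494118427
-15.994291764878199 0.05388015344045477
[ 0.4481 -0.0917]
```

Call:
apply_moves(
  claw=[0.085, 0.085, 0.085, 0.085, 0.085, 0.085, 0.085, 0.085, 0.085, 0.085, 0.085, 0.085, 0.085, 0.085, 0.02, 0.02, 0.02, 0.02, 0.02, 0.02],
  xyz=[
    [-0.015, -0.0354, 0.02],
    [-0.015, -0.0354, 0.02],
    [-0.015, -0.0354, 0.02],
    [-0.015, -0.0354, 0.02],
    [-0.0157, -0.0354, 0.02],
    [0, 0, 0.03],
    [0, 0, 0.03],
    [0, 0, 0.03],
    [0, 0, 0.03],
    [0, 0, 0.03],
    [0, 0, 0.03],
    [0, 0, 0.018],
    [0, 0, 0],
    [0, 0, 0],
    [0, 0, 0],
    [0, 0, 0],
    [0, 0, 0],
    [0, 0, 0],
    [0, 0, 0],
    [0, 0, 0],
  ],
  twist=[
    [0, 0, 0],
    [0, 0, 0],
    [0, 0, 0],
    [0, 0, 0],
    [0, 0, 0],
    [0, 0, 0.1285],
    [0, 0, 0.1285],
    [0, 0, 0],
    [0, 0, 0],
    [0, 0, 0],
    [0, 0, 0],
    [0, 0, 0],
    [0, 0, 0],
    [0, 0, 0],
    [0, 0, 0],
    [0, 0, 0],
    [0, 0, 0],
    [0, 0, 0],
    [0, 0, 0],
    [0, 0, 0],
  ],
  force=60,
)

```text
clock: 4.9
position: [0.4484, -0.0913, 0.014]
tool_rot: [-3.141, -0.001, -0.257]
force: [-1.8, 1.8, 15.8]
grip_width: 0.0274
finger_force: 59.0
```

Call:
apply_moves(
  claw=[0.02, 0.02, 0.02, 0.02, 0.02, 0.02, 0.02, 0.02, 0.02, 0.02, 0.02, 0.02, 0.02, 0.02, 0.02, 0.02, 0.02],
  xyz=[
    [0, 0, -0.01],
    [0, 0, -0.02],
    [0, 0, -0.035],
    [0, 0, -0.04],
    [0, 0, -0.04],
    [0, 0, -0.04],
    [-0.008, -0.035, -0.02],
    [-0.008, -0.035, 0],
    [-0.008, -0.035, 0],
    [-0.008, -0.035, 0],
    [-0.008, -0.035, 0],
    [-0.008, -0.035, 0],
    [-0.008, -0.035, 0],
    [-0.008, -0.035, 0],
    [-0.008, -0.035, 0],
    [-0.008, -0.035, 0],
    [0, 0, 0],
  ],
  twist=[
    [0, 0, 0],
    [0, 0, 0],
    [0, 0, 0],
    [0, 0, 0],
    [0, 0, 0],
    [0, 0, 0],
    [0, 0, 0],
    [0, 0, 0],
    [0, 0, 0],
    [0, 0, 0],
    [0, 0, 0],
    [0, 0, 0],
    [0, 0, 0],
    [0, 0, 0],
    [0, 0, 0],
    [0, 0, 0],
    [0, 0, 0],
  ],
)

```text
clock: 6.6
position: [0.4577, 0.2705, 0.2184]
tool_rot: [-3.14, 0.001, -0.249]
force: [0.4, -0.0, -3.3]
grip_width: 0.0272
finger_force: 60.5
```

```bash
python3 -c "
from h import *
look('w2','tray_green tray_yellow tray_white tray_red')"
```

```text
6.6 [0.4577 0.2705 0.2184] [-3.1401  0.001  -0.2492] 0.02716519702853701
70.42844674663931 254.50614171294993 190.67834566509143 (array([0.5268, 0.2523, 0.3608]), array([-0.2761,  0.065 , -0.9589]))
tray_green 0.59 [0.474 0.264 0.05 ] [256. 161.]
tray_yellow 0.87 [0.576 0.26  0.046] [236.  67.]
tray_white 0.69 [0.567 0.156 0.052] [336.  47.]
tray_red 0.6 [0.461 0.156 0.046] [350. 147.]
```

View pics/w2.png

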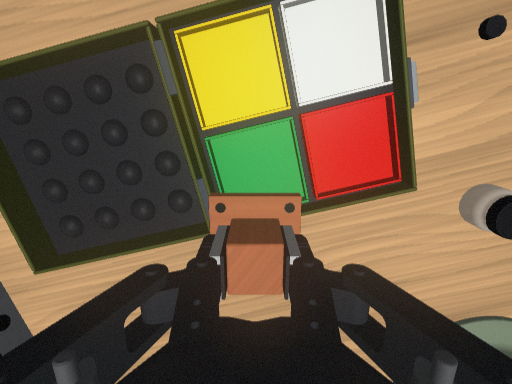

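Wrist view 2 shows the held copper block upright in the gripper. The trays are yellow (230,67), white (337,47), red (352,147) and green (255,160), partly hidden.

```bash
python3 -c "
from h import *
import pickle
f=pickle.load(open('pics/w2.pkl','rb'))
T={'red':[(301,113),(395,92),(402,180),(313,199)],'yel':[(175,30),(271,6),(291,107),(203,130)],'green':[(205,139),(300,117)]}
for n,c in T.items():
    P=np.array([at(f,u,v,.063)[:2] for u,v in c]);print(n,P.tolist(),P.mean(0))
    for i in range(len(P)-1): d=P[i+1]-P[i];print(np.degrees(np.arctan2(d[1],d[0]))%90,np.linalg.norm(d))
im=cv2.imread('pics/w2.png');hsv=cv2.cvtColor(im,cv2.COLOR_BGR2HSV)
for n,lo,hi in (('red',0,6),('yel',22,35),('green',45,85)):
    m=((hsv[...,0]>=lo)&(hsv[...,0]<=hi)&(hsv[...,1]>150)&(hsv[...,2]>60)).astype(np.uint8)
    c=max(cv2.findContours(m,0,2)[0],key=cv2.contourArea);a=cv2.approxPolyDP(c,6,True)[:,0];print(n,a.tolist())
    P=np.array([at(f,u,v,.063)[:2] for u,v in a]);print(P.tolist())
"
```

```text
red [[0.5133586010405674, 0.20523742733987277], [0.5098309095786991, 0.10713290126580843], [0.41402510599608283, 0.1095334872856297], [0.41666701749634333, 0.21097162514455822]] [0.4635 0.1582]
87.94061709108068 0.09816793082909972
88.56465195458077 0.0958358743548021
88.5080939957414 0.10147253573584429
yel [[0.6198207254054525, 0.3084358167389642], [0.6165002719061058, 0.21323447838422216], [0.5218653553831012, 0.21416393729786623], [0.5221182555270681, 0.3104185503586399]] [0.5701 0.2616]
88.00243477474636 0.09525922651363175
89.43728633466816 0.09463948076351751
89.84946095481696 0.09625494529613572
green [[0.5124940418759232, 0.31116108278786714], [0.5096331889993222, 0.20707797156973795]] [0.5111 0.2591]
88.42555114286212 0.10412242083253254
red [[393, 92], [301, 114], [316, 199], [401, 180]]
[[0.510340478328423, 0.10913107657267457], [0.5123649219226171, 0.20544096681748725], [0.4158147428936732, 0.20762835985780634], [0.41430347610013446, 0.11062538695290863]]
yel [[270, 4], [174, 30], [202, 130], [290, 108]]
[[0.6183442858402417, 0.21377399203877295], [0.6200612337452275, 0.
[... 405 characters left out ...]
09632724], [0.47299259179349473, 0.30818955656470165], [0.4511673055362897, 0.30750409580689964], [0.43342014443760934, 0.2378884408378538], [0.4394461080740254, 0.2423733994486705], [0.44265194665030194, 0.23123616428806448], [0.44687608359084524, 0.23839061304528866], [0.45198591421195317, 0.2257935149177471], [0.47097883715765476, 0.24092732400746672], [0.4806360028134333, 0.23421727828534558], [0.4788024742359289, 0.24475058009923423], [0.48381761390699407, 0.2334973899790236], [0.4806677379703095, 0.24318581016156085], [0.49838022910928614, 0.26012761958541736], [0.4911095400381316, 0.2664869401342803], [0.4991561019594061, 0.2936551235341171], [0.5092460200304627, 0.29411170627920435]]
```

Call:
apply_moves(
  claw=[0.02, 0.02, 0.02, 0.02, 0.02, 0.02, 0.02, 0.02, 0.02, 0.02, 0.02],
  xyz=[
    [0, 0, 0.02],
    [0, 0, 0.02],
    [0.0077, 0.0062, 0.02],
    [0, 0, 0.03],
    [0, 0, 0.03],
    [0, 0, 0.02],
    [0, 0, 0.01],
    [0, 0, 0.003],
    [0, 0, 0.002],
    [0, 0, 0.001],
    [0, 0, 0],
  ],
  twist=[
    [0, 0, -0.115],
    [0, 0, -0.114],
    [0, 0, 0],
    [0, 0, 0],
    [0, 0, 0],
    [0, 0, 0],
    [0, 0, 0],
    [0, 0, 0],
    [0, 0, 0],
    [0, 0, 0],
    [0, 0, 0],
  ],
)

```text
clock: 7.95
position: [0.4675, 0.2585, 0.0629]
tool_rot: [-3.141, -0.001, -0.028]
force: [0.1, 0.1, -2.4]
grip_width: 0.0271
finger_force: 60.3
```

Call:
apply_moves(
  claw=[0.02, 0.02, 0.02],
  xyz=[
    [0, -0.004, 0.0008],
    [0, 0, 0.0005],
    [0, 0, 0],
  ],
  twist=[
    [0, 0, 0],
    [0, 0, 0],
    [0, 0, 0],
  ],
)

```text
clock: 8.25
position: [0.4676, 0.2625, 0.062]
tool_rot: [-3.141, -0.001, -0.028]
force: [-4.3, -4.8, 15.3]
grip_width: 0.0272
finger_force: 62.9
```

Call:
apply_moves(
  claw=[0.045, 0.045, 0.045, 0.045, 0.045, 0.045, 0.045, 0.045, 0.045, 0.045],
  xyz=[
    [0, 0, 0],
    [0, 0, 0],
    [0, 0, 0],
    [0, 0, 0],
    [0, 0, -0.01],
    [0, 0, -0.03],
    [0, 0, -0.04],
    [0, 0, -0.04],
    [0, 0, -0.04],
    [0, 0, 0],
  ],
  twist=[
    [0, 0, 0],
    [0, 0, 0],
    [0, 0, 0],
    [0, 0, 0],
    [0, 0, 0],
    [0, 0, 0],
    [0, 0, 0],
    [0, 0, 0],
    [0, 0, 0],
    [0, 0, 0],
  ],
)

```text
clock: 9.25
position: [0.469, 0.2635, 0.2266]
tool_rot: [-3.137, -0.006, -0.029]
force: [0.9, 0.4, -0.8]
grip_width: 0.0451
finger_force: 0.0
```

```bash
python3 -c "
from h import *
print(bot.observe()['position'])
f=bot.grab_frame('side');save('s1',f)
for q in ('copper_block','connector'):
  for r in bot.find_in('side',q): print(q,r['score'],r['position'])
im=cv2.imread('pics/s1.png');cv2.imwrite('pics/s1c.png',cv2.resize(im[230:384,150:330],None,fx=3,fy=3))
"
```

```text
[0.469  0.2635 0.2266]
copper_block 0.75 [0.4636, 0.2747, 0.0597]
connector 0.69 [0.6307, -0.0915, 0.0324]
```

View pics/s1c.png

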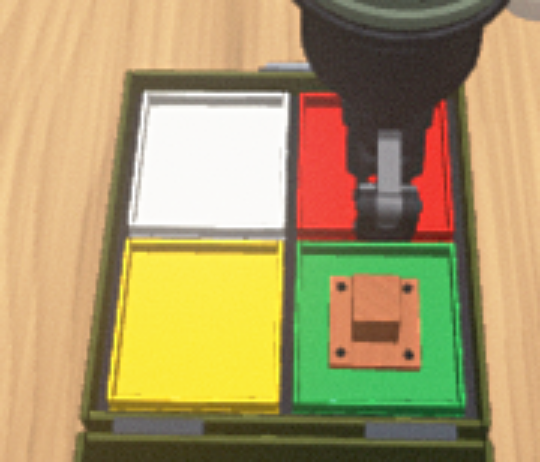

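Copper stands upright inside the green tray (crop pixel 375,320). Next is the connector.

Call:
apply_moves(
  claw=[0.085, 0.085, 0.085, 0.085, 0.085, 0.085, 0.085, 0.085, 0.085, 0.085, 0.085, 0.085, 0.085],
  xyz=[
    [0.0172, 0.0363, 0],
    [0.0172, 0.0363, 0],
    [0.0172, 0.0363, 0],
    [0.0172, 0.0363, 0],
    [0.0172, 0.0363, 0],
    [0.0172, 0.0363, 0],
    [0.0172, 0.0363, 0],
    [0.0172, 0.0363, 0],
    [0.0172, 0.0363, 0],
    [0.0172, 0.0363, 0],
    [0, 0, 0.03],
    [0, 0, 0.03],
    [0, 0, 0],
  ],
  twist=[
    [0, 0, 0],
    [0, 0, 0],
    [0, 0, 0],
    [0, 0, 0],
    [0, 0, 0],
    [0, 0, 0],
    [0, 0, 0],
    [0, 0, 0],
    [0, 0, 0],
    [0, 0, 0],
    [0, 0, 0],
    [0, 0, 0],
    [0, 0, 0],
  ],
)

```text
clock: 10.7
position: [0.6263, -0.1052, 0.1563]
tool_rot: [-3.141, 0.008, -0.028]
force: [-1.4, 0.0, -0.2]
grip_width: 0.0846
finger_force: 0.0
```

```bash
python3 -c "
from h import *
look('w3','connector')"
```

```text
10.7 [ 0.6263 -0.1052  0.1563] [-3.1409  0.008  -0.0284] 0.08455100736675729
70.42844674663931 254.50614171294993 190.67834566509143 (array([ 0.6986, -0.1079,  0.2981]), array([-0.2907,  0.0023, -0.9568]))
connector 0.58 [ 0.639 -0.106  0.05 ] [254. 176.]
```

View pics/w3.png

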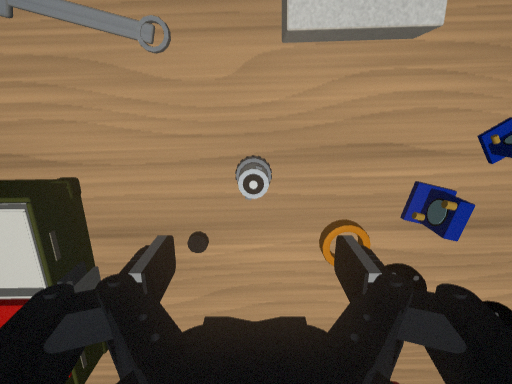

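Connector barrel top is at (254,184), which gives about (0.631,-0.1055). The tape roll is clear of the fingers' path.

Call:
apply_moves(
  claw=[0.085, 0.085, 0.085, 0.085, 0.085, 0.085, 0.085, 0.022, 0.022, 0.022, 0.022, 0.022, 0.022],
  xyz=[
    [0.005, 0, 0.01],
    [0, 0, 0.04],
    [0, 0, 0.04],
    [0, 0, 0.03],
    [0, 0, 0.015],
    [0, 0, 0],
    [0, 0, 0],
    [0, 0, 0],
    [0, 0, 0],
    [0, 0, 0],
    [0, 0, 0],
    [0, 0, 0],
    [0, 0, 0],
  ],
  twist=[
    [0, 0, 0],
    [0, 0, 0],
    [0, 0, 0],
    [0, 0, 0],
    [0, 0, 0],
    [0, 0, 0],
    [0, 0, 0],
    [0, 0, 0],
    [0, 0, 0],
    [0, 0, 0],
    [0, 0, 0],
    [0, 0, 0],
    [0, 0, 0],
  ],
  force=40,
)

```text
clock: 12.1
position: [0.6342, -0.1055, 0.0266]
tool_rot: [3.142, -0.001, -0.028]
force: [-1.8, 0.4, 8.0]
grip_width: 0.029
finger_force: 38.9
```

Call:
apply_moves(
  claw=[0.022, 0.022, 0.022, 0.022, 0.022, 0.022, 0.022, 0.022, 0.022, 0.022, 0.022, 0.022, 0.022, 0.022, 0.022, 0.022, 0.022, 0.022],
  xyz=[
    [0, 0, -0.01],
    [0, 0, -0.02],
    [0, 0, -0.04],
    [0, 0, -0.04],
    [0, 0, -0.04],
    [0, 0, -0.03],
    [-0.0074, -0.0366, 0],
    [-0.0074, -0.0366, 0],
    [-0.0074, -0.0366, 0],
    [-0.0074, -0.0366, 0],
    [-0.0074, -0.0366, 0],
    [-0.0074, -0.0366, 0],
    [-0.0074, -0.0366, 0],
    [-0.0074, -0.0366, 0],
    [-0.0074, -0.0366, 0],
    [-0.0074, -0.0366, 0],
    [0, 0, 0],
    [0, 0, 0],
  ],
  twist=[
    [0, 0, 0],
    [0, 0, 0],
    [0, 0, 0],
    [0, 0, 0],
    [0, 0, 0],
    [0, 0, 0],
    [0, 0, 0],
    [0, 0, 0],
    [0, 0, 0],
    [0, 0, 0],
    [0, 0, 0],
    [0, 0, 0],
    [0, 0, 0],
    [0, 0, 0],
    [0, 0, 0],
    [0, 0, 0],
    [0, 0, 0],
    [0, 0, 0],
  ],
)

```text
clock: 13.9
position: [0.5699, 0.263, 0.2063]
tool_rot: [3.142, 0.0, -0.027]
force: [0.1, -0.7, -1.7]
grip_width: 0.0284
finger_force: 39.8
```

Call:
apply_moves(
  claw=[0.022, 0.022, 0.022, 0.022, 0.022, 0.022, 0.022, 0.022],
  xyz=[
    [0, 0, 0.03],
    [0, 0, 0.04],
    [0, 0, 0.03],
    [0, 0, 0.02],
    [0, 0, 0.007],
    [0, 0, 0.003],
    [0, 0, 0],
    [0, 0, 0],
  ],
  twist=[
    [0, 0, 0],
    [0, 0, 0],
    [0, 0, 0],
    [0, 0, 0],
    [0, 0, 0],
    [0, 0, 0],
    [0, 0, 0],
    [0, 0, 0],
  ],
)

```text
clock: 14.7
position: [0.5709, 0.2625, 0.0772]
tool_rot: [-3.141, -0.001, -0.029]
force: [-0.2, 1.0, -0.8]
grip_width: 0.0283
finger_force: 39.8
```

Call:
apply_moves(
  claw=[0.022, 0.022, 0.022, 0.022],
  xyz=[
    [0, 0, 0.0015],
    [0, 0, 0.001],
    [0, 0, 0.0005],
    [0, 0, 0],
  ],
  twist=[
    [0, 0, 0],
    [0, 0, 0],
    [0, 0, 0],
    [0, 0, 0],
  ],
)

```text
clock: 15.1
position: [0.5708, 0.2627, 0.0745]
tool_rot: [-3.141, -0.001, -0.028]
force: [-5.0, -3.2, 18.8]
grip_width: 0.0286
finger_force: 42.0
```

Call:
apply_moves(
  claw=[0.045, 0.045, 0.045, 0.045, 0.045, 0.045, 0.045, 0.045, 0.045],
  xyz=[
    [0, 0, 0],
    [0, 0, 0],
    [0, 0, 0],
    [0, 0, 0],
    [0, 0, -0.01],
    [0, 0, -0.03],
    [0, 0, -0.04],
    [0, 0, -0.04],
    [0, 0, -0.02],
  ],
  twist=[
    [0, 0, 0],
    [0, 0, 0],
    [0, 0, 0],
    [0, 0, 0],
    [0, 0, 0],
    [0, 0, 0],
    [0, 0, 0],
    [0, 0, 0],
    [0, 0, 0],
  ],
)

```text
clock: 16.0
position: [0.5712, 0.2628, 0.2172]
tool_rot: [-3.139, -0.003, -0.029]
force: [1.3, -0.1, 0.4]
grip_width: 0.045
finger_force: 0.0
```

Call:
apply_moves(
  claw=[0.085, 0.085, 0.085, 0.085, 0.085, 0.085, 0.085, 0.085, 0.085, 0.085, 0.085, 0.085, 0.085, 0.085, 0.085],
  xyz=[
    [0.0024, 0.0405, 0],
    [0.0024, 0.0405, 0],
    [0.0024, 0.0405, 0],
    [0.0024, 0.0405, 0],
    [0.0024, 0.0405, 0],
    [0.0024, 0.0405, 0],
    [0.0024, 0.0405, 0],
    [0.0024, 0.0405, 0],
    [0.0024, 0.0405, 0],
    [0.0024, 0.0405, 0],
    [0.0024, 0.0405, 0],
    [0.0024, 0.0405, 0],
    [0.0024, 0.0405, 0],
    [0.0024, 0.0405, 0],
    [0, 0, 0],
  ],
  twist=[
    [0, 0, 0],
    [0, 0, 0],
    [0, 0, 0],
    [0, 0, 0],
    [0, 0, 0],
    [0, 0, 0],
    [0, 0, 0],
    [0, 0, 0],
    [0, 0, 0],
    [0, 0, 0],
    [0, 0, 0],
    [0, 0, 0],
    [0, 0, 0],
    [0, 0, 0],
    [0, 0, 0],
  ],
)

```text
clock: 17.5
position: [0.5862, -0.3117, 0.2133]
tool_rot: [3.139, 0.0, -0.035]
force: [-0.8, 0.2, -0.0]
grip_width: 0.0847
finger_force: 0.0
```

Call:
apply_moves(
  claw=[0.085, 0.085, 0.085, 0.085, 0.085, 0.085, 0.085, 0.085, 0.085, 0.085, 0.085, 0.085],
  xyz=[
    [0, 0, 0],
    [0, 0, 0],
    [0, 0, 0],
    [0, 0, 0],
    [0, 0, 0],
    [0, 0, 0],
    [0, 0, 0],
    [0, 0, 0],
    [0, 0, 0],
    [0, 0, 0],
    [0, 0, 0],
    [0, 0, 0],
  ],
  twist=[
    [0, 0, -0.1326],
    [0, 0, -0.1326],
    [0, 0, -0.1326],
    [0, 0, -0.1326],
    [0, 0, -0.1326],
    [0, 0, -0.1326],
    [0, 0, -0.1326],
    [0, 0, -0.1326],
    [0, 0, -0.1326],
    [0, 0, -0.1326],
    [0, 0, 0],
    [0, 0, 0],
  ],
)

```text
clock: 18.7
position: [0.5878, -0.3053, 0.2133]
tool_rot: [-3.142, -0.0, 1.293]
force: [0.6, -0.2, -0.1]
grip_width: 0.0853
finger_force: 0.0
```

```bash
python3 -c "
from h import *
f=look('w4','lens_mount')
s=bot.grab_frame('side');save('s2',s)
a=cv2.imread('pics/w4.png');b=cv2.imread('pics/s2.png')
cv2.imwrite('pics/c4.png',np.hstack([a,np.vstack([cv2.resize(b[230:384,150:330],(288,246)),np.zeros((138,288,3),np.uint8)])]))"
```

```text
18.7 [ 0.5878 -0.3053  0.2133] [-3.1416 -0.      1.2934] 0.08527391065678057
70.42844674663931 254.50614171294993 190.67834566509143 (array([ 0.6076, -0.2378,  0.3557]), array([-0.0721, -0.2753, -0.9587]))
lens_mount 0.93 [ 0.584 -0.296  0.043] [248. 167.]
lens_mount 0.65 [ 0.66  -0.368  0.011] [319. 198.]
```

View pics/c4.png

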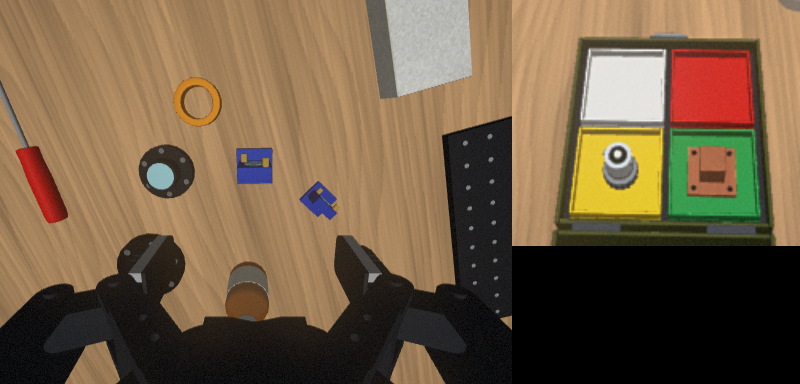

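Foot is at (237–272,149–184), square to the tool and centred. The side crop shows the connector upright in yellow and copper in green. Descending onto the lens mount.

Call:
apply_moves(
  claw=[0.085, 0.085, 0.085, 0.085, 0.085, 0.085, 0.085, 0.085, 0.085, 0.032, 0.032, 0.032, 0.032, 0.032, 0.032],
  xyz=[
    [0.0023, 0.0006, 0.02],
    [0, 0, 0.04],
    [0, 0, 0.04],
    [0, 0, 0.04],
    [0, 0, 0.03],
    [0, 0, 0.02],
    [0, 0, 0.009],
    [0, 0, 0],
    [0, 0, 0],
    [0, 0, 0],
    [0, 0, 0],
    [0, 0, 0],
    [0, 0, 0],
    [0, 0, 0],
    [0, 0, 0],
  ],
  twist=[
    [0, 0, 0],
    [0, 0, 0],
    [0, 0, 0],
    [0, 0, 0],
    [0, 0, 0],
    [0, 0, 0],
    [0, 0, 0],
    [0, 0, 0],
    [0, 0, 0],
    [0, 0, 0],
    [0, 0, 0],
    [0, 0, 0],
    [0, 0, 0],
    [0, 0, 0],
    [0, 0, 0],
  ],
  force=40,
)

```text
clock: 20.35
position: [0.5892, -0.3034, 0.0146]
tool_rot: [3.141, 0.0, 1.297]
force: [-1.8, 0.7, 8.6]
grip_width: 0.0393
finger_force: 40.7
```

Call:
apply_moves(
  claw=[0.032, 0.032, 0.032, 0.032, 0.032, 0.032, 0.032, 0.032, 0.032, 0.032, 0.032, 0.032, 0.032, 0.032, 0.032, 0.032, 0.032, 0.032],
  xyz=[
    [0, 0, -0.01],
    [0, 0, -0.02],
    [0, 0, -0.04],
    [0, 0, -0.04],
    [0, 0, -0.04],
    [0, 0, -0.04],
    [0.0364, -0.0119, 0],
    [0.0364, -0.0119, 0],
    [0.0364, -0.0119, 0],
    [0.0364, -0.0119, 0],
    [0.0364, -0.0119, 0],
    [0.0364, -0.0119, 0],
    [0.0364, -0.0119, 0],
    [0.0364, -0.0119, 0],
    [0.0364, -0.0119, 0],
    [0.0364, -0.0119, 0],
    [0.0364, -0.0119, 0],
    [0.0364, -0.0119, 0],
  ],
  twist=[
    [0, 0, 0],
    [0, 0, 0],
    [0, 0, 0],
    [0, 0, 0],
    [0, 0, 0],
    [0, 0, 0],
    [0, 0, 0],
    [0, 0, 0],
    [0, 0, 0],
    [0, 0, 0],
    [0, 0, 0],
    [0, 0, 0],
    [0, 0, 0],
    [0, 0, 0],
    [0, 0, 0],
    [0, 0, 0],
    [0, 0, 0],
    [0, 0, 0],
  ],
)

```text
clock: 22.15
position: [0.569, 0.1573, 0.2047]
tool_rot: [3.141, -0.0, 1.298]
force: [0.8, 0.3, -1.9]
grip_width: 0.0394
finger_force: 41.0
```

Call:
apply_moves(
  claw=[0.032, 0.032, 0.032, 0.032],
  xyz=[
    [0, 0, 0],
    [0, 0, 0],
    [0, 0, 0],
    [0, 0, 0],
  ],
  twist=[
    [0, 0, -0.127],
    [0, 0, -0.127],
    [0, 0, 0],
    [0, 0, 0],
  ],
)

```text
clock: 22.55
position: [0.5694, 0.1555, 0.2043]
tool_rot: [-3.142, -0.0, 1.547]
force: [-0.5, -0.2, -2.4]
grip_width: 0.0397
finger_force: 40.8
```

Call:
apply_moves(
  claw=[0.032, 0.032, 0.032, 0.032, 0.032, 0.032, 0.032, 0.032],
  xyz=[
    [0, 0, 0.03],
    [0, 0, 0.04],
    [0, 0, 0.04],
    [0, 0, 0.02],
    [0, 0, 0.007],
    [0, 0, 0.003],
    [0, 0, 0],
    [0, 0, 0],
  ],
  twist=[
    [0, 0, 0],
    [0, 0, 0],
    [0, 0, 0],
    [0, 0, 0],
    [0, 0, 0],
    [0, 0, 0],
    [0, 0, 0],
    [0, 0, 0],
  ],
)

```text
clock: 23.35
position: [0.57, 0.156, 0.0652]
tool_rot: [3.14, -0.0, 1.551]
force: [-0.8, -0.5, -0.3]
grip_width: 0.0396
finger_force: 40.8
```

Call:
apply_moves(
  claw=[0.032, 0.032, 0.032],
  xyz=[
    [0, 0, 0.001],
    [0, 0, 0.0005],
    [0, 0, 0],
  ],
  twist=[
    [0, 0, 0],
    [0, 0, 0],
    [0, 0, 0],
  ],
)

```text
clock: 23.65
position: [0.5694, 0.1559, 0.0627]
tool_rot: [3.142, -0.0, 1.551]
force: [0.2, -0.0, -1.4]
grip_width: 0.0394
finger_force: 40.8
```

Call:
apply_moves(
  claw=[0.032, 0.032, 0.032],
  xyz=[
    [0, 0, 0.0008],
    [0, 0, 0.0005],
    [0, 0, 0],
  ],
  twist=[
    [0, 0, 0],
    [0, 0, 0],
    [0, 0, 0],
  ],
)

```text
clock: 23.95
position: [0.5694, 0.1559, 0.0625]
tool_rot: [3.141, 0.0, 1.551]
force: [-9.1, -3.6, 25.0]
grip_width: 0.0397
finger_force: 43.9
```

Call:
apply_moves(
  claw=[0.052, 0.052, 0.052, 0.052, 0.052, 0.052, 0.052, 0.052, 0.052],
  xyz=[
    [0, 0, 0],
    [0, 0, 0],
    [0, 0, 0],
    [0, 0, 0],
    [0, 0, -0.01],
    [0, 0, -0.03],
    [0, 0, -0.04],
    [0, 0, -0.04],
    [0, 0, -0.03],
  ],
  twist=[
    [0, 0, 0],
    [0, 0, 0],
    [0, 0, 0],
    [0, 0, 0],
    [0, 0, 0],
    [0, 0, 0],
    [0, 0, 0],
    [0, 0, 0],
    [0, 0, 0],
  ],
)

```text
clock: 24.85
position: [0.5695, 0.1562, 0.2143]
tool_rot: [3.14, -0.001, 1.552]
force: [1.1, 0.1, -0.2]
grip_width: 0.0523
finger_force: 0.0
```

Call:
apply_moves(
  claw=[0.085, 0.085, 0.085, 0.085, 0.085, 0.085, 0.085, 0.085, 0.085, 0.085, 0.085, 0.085, 0.085, 0.085],
  xyz=[
    [-0.0365, -0.007, 0],
    [-0.0365, -0.007, 0],
    [-0.0365, -0.007, 0],
    [-0.0365, -0.007, 0],
    [-0.0365, -0.007, 0],
    [-0.0365, -0.007, 0],
    [-0.0365, -0.007, 0],
    [-0.0365, -0.007, 0],
    [-0.0365, -0.007, 0],
    [-0.0365, -0.007, 0],
    [-0.0365, -0.007, 0],
    [-0.0365, -0.007, 0],
    [0, 0, 0],
    [0, 0, 0],
  ],
  twist=[
    [0, 0, 0],
    [0, 0, 0],
    [0, 0, 0],
    [0, 0, 0],
    [0, 0, 0],
    [0, 0, 0],
    [0, 0, 0],
    [0, 0, 0],
    [0, 0, 0],
    [0, 0, 0],
    [0, 0, 0],
    [0, 0, 0],
    [0, 0, 0],
    [0, 0, 0],
  ],
)

```text
clock: 26.25
position: [0.4767, -0.2808, 0.2116]
tool_rot: [3.142, -0.0, 1.55]
force: [0.5, 0.5, 0.1]
grip_width: 0.0849
finger_force: 0.0
```

```bash
python3 -c "
from h import *
f=look('w5','viewport')
s=bot.grab_frame('side');save('s3',s)
a=cv2.imread('pics/w5.png');b=cv2.imread('pics/s3.png')
h=cv2.cvtColor(a,cv2.COLOR_BGR2HSV);m=((h[...,0]>80)&(h[...,0]<105)&(h[...,1]>50)&(h[...,2]>120)).astype(np.uint8)
for c in cv2.findContours(m,0,2)[0]:
    if cv2.contourArea(c)>60: (u,v),r=cv2.minEnclosingCircle(c);print(u,v,r,at(f,u,v,.033))
cv2.imwrite('pics/c5.png',np.hstack([a,np.vstack([cv2.resize(b[230:384,150:330],(288,246)),np.zeros((138,288,3),np.uint8)])]))"
```

```text
26.25 [ 0.4767 -0.2808  0.2116] [ 3.1416 -0.0002  1.5502] 0.084905878048834
70.42844674663931 254.50614171294993 190.67834566509143 (array([ 0.4786, -0.2107,  0.354 ]), array([-0.0001, -0.2845, -0.9587]))
viewport 0.76 [ 0.476 -0.274  0.015] [253. 164.]
201.46261596679688 266.1542053222656 16.978769302368164 [ 0.4036 -0.4078  0.033 ]
253.8783721923828 170.3378448486328 13.389062881469727 [ 0.4765 -0.2787  0.033 ]
```

View pics/c5.png

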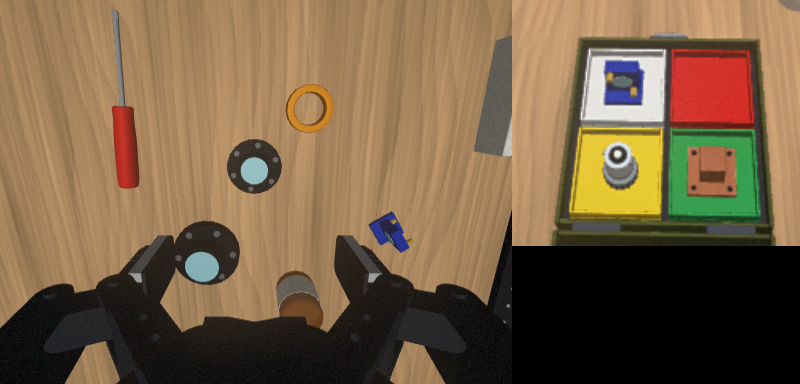

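The viewport window is at (254,170), which gives (0.4765,-0.279). The lens mount stands upright in white. Grasping the viewport now.

Call:
apply_moves(
  claw=[0.085, 0.085, 0.085, 0.085, 0.085, 0.085, 0.085, 0.085, 0.085, 0.032, 0.032, 0.032, 0.032, 0.032, 0.032],
  xyz=[
    [0.002, 0, 0.02],
    [0, 0, 0.04],
    [0, 0, 0.04],
    [0, 0, 0.04],
    [0, 0, 0.03],
    [0, 0, 0.02],
    [0, 0, 0.0065],
    [0, 0, 0],
    [0, 0, 0],
    [0, 0, 0],
    [0, 0, 0],
    [0, 0, 0],
    [0, 0, 0],
    [0, 0, 0],
    [0, 0, 0],
  ],
  twist=[
    [0, 0, 0],
    [0, 0, 0],
    [0, 0, 0],
    [0, 0, 0],
    [0, 0, 0],
    [0, 0, 0],
    [0, 0, 0],
    [0, 0, 0],
    [0, 0, 0],
    [0, 0, 0],
    [0, 0, 0],
    [0, 0, 0],
    [0, 0, 0],
    [0, 0, 0],
    [0, 0, 0],
  ],
  force=60,
)

```text
clock: 27.9
position: [0.477, -0.2786, 0.0154]
tool_rot: [3.142, 0.001, 1.551]
force: [-4.4, 1.8, 16.6]
grip_width: 0.038
finger_force: 58.4
```

Call:
apply_moves(
  claw=[0.032, 0.032, 0.032, 0.032, 0.032, 0.032, 0.032, 0.032, 0.032, 0.032, 0.032, 0.032, 0.032, 0.032, 0.032, 0.032, 0.032, 0.032, 0.032, 0.032],
  xyz=[
    [0, 0, -0.01],
    [0, 0, -0.02],
    [0, 0, -0.04],
    [0, 0, -0.04],
    [0, 0, -0.04],
    [0, 0, -0.04],
    [0.0364, -0.0019, 0],
    [0.0364, -0.0019, 0],
    [0.0364, -0.0019, 0],
    [0.0364, -0.0019, 0],
    [0.0364, -0.0019, 0],
    [0.0364, -0.0019, 0],
    [0.0364, -0.0019, 0],
    [0.0364, -0.0019, 0],
    [0.0364, -0.0019, 0],
    [0.0364, -0.0019, 0],
    [0.0364, -0.0019, 0],
    [0.0364, -0.0019, 0],
    [0, 0, 0],
    [0, 0, 0],
  ],
  twist=[
    [0, 0, 0],
    [0, 0, 0],
    [0, 0, 0],
    [0, 0, 0],
    [0, 0, 0],
    [0, 0, 0],
    [0, 0, 0],
    [0, 0, 0],
    [0, 0, 0],
    [0, 0, 0],
    [0, 0, 0],
    [0, 0, 0],
    [0, 0, 0],
    [0, 0, 0],
    [0, 0, 0],
    [0, 0, 0],
    [0, 0, 0],
    [0, 0, 0],
    [0, 0, 0],
    [0, 0, 0],
  ],
)

```text
clock: 29.9
position: [0.4621, 0.1592, 0.2048]
tool_rot: [-3.141, 0.0, 1.553]
force: [0.3, -0.7, -4.0]
grip_width: 0.038
finger_force: 61.5
```

```bash
python3 -c "
from h import *
f=look('w6','tray_red viewport')"
```

```text
29.9 [0.4621 0.1592 0.2048] [-3.1411  0.0002  1.5534] 0.03797007716087125
70.42844674663931 254.50614171294993 190.67834566509143 (array([0.4639, 0.2294, 0.3473]), array([ 0.0003, -0.2848, -0.9586]))
tray_red 0.77 [0.462 0.182 0.046] [253. 156.]
viewport 0.79 [0.462 0.175 0.217] [253. 222.]
viewport 0.6 [0.465 0.263 0.054] [255.  76.]
```

View pics/w6.png

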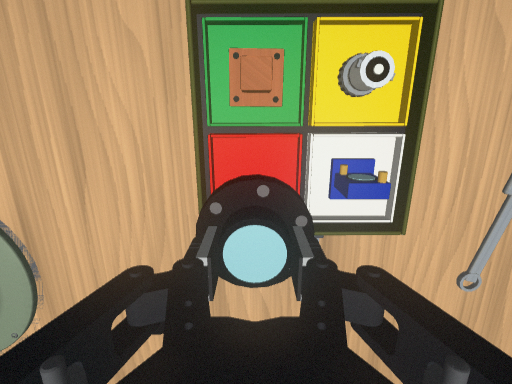

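The viewport is held level. The red tray (256,160) is directly below, and the other three parts stand correctly.

Call:
apply_moves(
  claw=[0.032, 0.032, 0.032, 0.032, 0.032, 0.032, 0.032, 0.032],
  xyz=[
    [0, 0.001, 0.03],
    [0, 0, 0.04],
    [0, 0, 0.04],
    [0, 0, 0.02],
    [0, 0, 0.007],
    [0, 0, 0.002],
    [0, 0, 0],
    [0, 0, 0],
  ],
  twist=[
    [0, 0, 0],
    [0, 0, 0],
    [0, 0, 0],
    [0, 0, 0],
    [0, 0, 0],
    [0, 0, 0],
    [0, 0, 0],
    [0, 0, 0],
  ],
)

```text
clock: 30.85
position: [0.4643, 0.1587, 0.0668]
tool_rot: [3.14, -0.001, 1.551]
force: [1.0, 0.0, -2.4]
grip_width: 0.0377
finger_force: 61.3
```

Call:
apply_moves(
  claw=[0.032, 0.032, 0.032],
  xyz=[
    [0, 0, 0.001],
    [0, 0, 0.0005],
    [0, 0, 0],
  ],
  twist=[
    [0, 0, 0],
    [0, 0, 0],
    [0, 0, 0],
  ],
)

```text
clock: 31.15
position: [0.4636, 0.1587, 0.0644]
tool_rot: [3.141, -0.0, 1.552]
force: [-0.2, -0.9, -3.3]
grip_width: 0.038
finger_force: 61.3
```

Call:
apply_moves(
  claw=[0.032, 0.032, 0.032, 0.032],
  xyz=[
    [0, 0, 0.001],
    [0, 0, 0.0005],
    [0, 0, 0],
    [0, 0, 0],
  ],
  twist=[
    [0, 0, 0],
    [0, 0, 0],
    [0, 0, 0],
    [0, 0, 0],
  ],
)

```text
clock: 31.55
position: [0.4637, 0.1588, 0.0635]
tool_rot: [3.141, 0.0, 1.552]
force: [-6.6, -2.1, 20.8]
grip_width: 0.0374
finger_force: 63.8
```

Call:
apply_moves(
  claw=[0.05, 0.05, 0.05, 0.05, 0.05, 0.05, 0.05, 0.05, 0.05, 0.05, 0.05, 0.05],
  xyz=[
    [0, 0, 0],
    [0, 0, 0],
    [0, 0, 0],
    [0, 0, 0],
    [0, 0, -0.01],
    [0, 0, -0.03],
    [0, 0, -0.04],
    [0, 0, -0.04],
    [0, 0, -0.04],
    [-0.03, 0, -0.02],
    [-0.03, 0, 0],
    [0, 0, 0],
  ],
  twist=[
    [0, 0, 0],
    [0, 0, 0],
    [0, 0, 0],
    [0, 0, 0],
    [0, 0, 0],
    [0, 0, 0],
    [0, 0, 0],
    [0, 0, 0],
    [0, 0, 0],
    [0, 0, 0],
    [0, 0, 0],
    [0, 0, 0],
  ],
)

```text
clock: 32.75
position: [0.4625, 0.0952, 0.2438]
tool_rot: [3.141, 0.001, 1.548]
force: [0.4, 0.5, -0.4]
grip_width: 0.0499
finger_force: 0.0
```

```bash
python3 -c "
from h import *
f=look('w7','viewport lens_mount')"
```

```text
32.75 [0.4625 0.0952 0.2438] [3.1406 0.0015 1.5475] 0.049894607668961866
70.42844674663931 254.50614171294993 190.67834566509143 (array([0.4644, 0.1656, 0.3861]), array([ 0.    , -0.2861, -0.9582]))
viewport 0.92 [0.463 0.163 0.063] [253. 113.]
lens_mount 0.6 [0.56  0.156 0.06 ] [337. 117.]
```

View pics/w7.png

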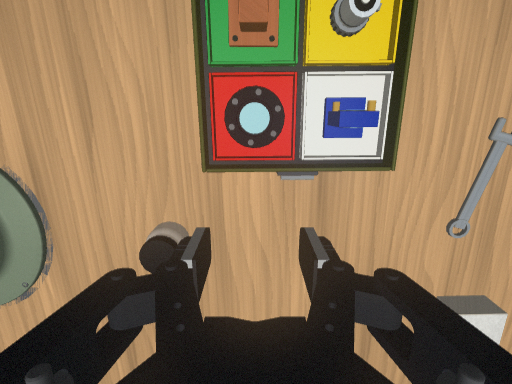

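The viewport lies flat, centred in red at (254,117), and all four parts are placed and upright. Handing in.

```bash
python3 -c "
from h import *
print(bot.job_done())"
```

```text
the job is handed in; nothing more can be done
None
```

All four parts stand upright in their trays, placed in the order asked, and I handed the job in at about 33 s on the robot's clock; the hand-in call gave no verdict.

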